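# Dispense one agar plate with the spring-return slide

### The job

Dispense one agar plate: push the dispenser's slide all the way to its end stop so that the lowest plate comes out onto the ledge, then let the slide go right there so that its spring snaps it fully home and the next plate drops down. Then pick up the dispensed plate and set it down gently, flat on the floor of the clear tray where it stands; take only that one plate, leave the other two in the dispenser and do not disturb the other objects.

Things in the scene. Friction and masses are not known exactly. Their poses are not given: they have to be found in the camera images.
- dispenser: Plate dispenser fixed to the table: low grey and metal base 94 mm wide (its x), 310 mm long (its y, -180 to +130 mm), with a clear eight-sided magazine standing on it, holding three plates. Origin: on the table under the magazine's axis; z up; +y is the direction in which plates are pushed out. Plates lie on the flat deck at z = 20 mm.
- magazine (a point): Centre of the magazine's open top, 76 mm above the table; axes as the dispenser's. The magazine is 81 mm across its corner rods, 64 mm inside; its walls begin 37.5 mm above the table. Below them is a slot, open along y, between two cheeks (x = +-32 to +-41 mm, y = -33 to +33 mm).
- slide (a joint): Travel in m of the dispenser's slide along its +y: 0 = home, 0.084 = end stop. A spring pulls it home, 2.7 N at home, 7.7 N at the end; let go at the end it is home within half a second, faster than 0.3 m/s. A full stroke pushes the lowest plate out onto the ledge; the stack rests on the slide meanwhile and drops to the deck when the slide is home.
- handle (a point): Grip point of the slide's upright black handle, on its centre line, 78 mm above the table, 15 mm below its top; moves with the slide. The handle is 24 mm wide (dispenser x), 12 mm thick (dispenser y), from 34 to 93 mm above the table; it stands at dispenser y = -150 mm at home, -66 mm at the end stop. Axes as the dispenser's.
- ledge (a point): Point on the ledge, the bare deck beyond the magazine, 20 mm above the table, at dispenser y = 78 mm: about where a dispensed plate's centre comes to lie. The ledge runs from y = 35 to 127 mm, 88 mm wide, no side walls. Axes as the dispenser's.
- dish_1: The lowest of the three alike closed round agar plates (petri dishes, beige filling, 60 mm diameter, 15 mm high, 30 g) stacked in the magazine: the one to be dispensed. Origin: centre of the underside; z is its axis, up.
- dish_2: The middle plate of the stack, same shape. Origin: centre of the underside. It must end lowest in the magazine, lying on the deck.
- dish_3: The top plate of the stack, same shape. Origin: centre of the underside. It must end in the magazine on the middle plate.
- tray: Clear shallow tray, loose, 0.4 kg, 127 x 174 mm over its rim, 20 mm high; inside 114 mm (its x) by 162 mm (its y), floor 2 mm above the table. Origin: centre of the underside.
- beaker: Bystander: small clear beaker, 56 mm wide, 69 mm high. Origin: centre of the underside.
- amber: Bystander: brown bottle with black cap, 50 mm wide, 89 mm high. Origin: centre of the underside.
- tape: Bystander: flat roll of green tape lying flat, 76 mm wide, 19 mm high. Origin: centre of the underside.

How it is judged (in metres and radians):
On the way, in this order (a step that is already met when the one before it is completed fails the run):
1. the slide is at its end stop (within 4 mm) and the lowest plate is out on the ledge (value of joint slide above 0.08 m and y of dish_1 in the frame of dispenser above 0.068 m), for 0.1 s.
2. the slide is let go and snaps back by its spring (faster than 0.15 m/s, not led back slowly) (value of joint slide below 0.065 m and velocity of joint slide below -0.15 m/s), for 0.02 s.
3. the slide is home (within 4 mm) and the other two plates have dropped to the deck (value of joint slide below 0.004 m and x of dish_2 in the frame of dispenser between -0.006 and 0.006 m and y of dish_2 in the frame of dispenser between -0.006 and 0.006 m and z of dish_2 in the frame of dispenser below 0.024 m and angle between each of dish_2, dish_3's own z axis and vertical below 0.1 rad and x of dish_3 in the frame of dispenser between -0.006 and 0.006 m and y of dish_3 in the frame of dispenser between -0.006 and 0.006 m and z of dish_3 in the frame of dispenser below 0.039 m), for 0.2 s.
At the end, for the whole second after the job is handed in: The dispensed plate lies flat (0.1 rad), upright and at rest on the floor inside the level tray; the slide is home within 4 mm; the other two plates lie flat in the magazine, within 6 mm of its axis, the lower one on the deck, the other on it (heights within 4 mm) (all of step 3 and x of dish_1 in the frame of tray between -0.032 and 0.032 m and y of dish_1 in the frame of tray between -0.056 and 0.056 m and z of dish_1 in the frame of tray below 0.008 m and angle between dish_1's own z axis and vertical below 0.1 rad and linear speed of dish_1 below 0.02 m/s and angle between tray's own z axis and vertical below 0.05 rad); the robot touches nothing.
It fails at once if a second plate is pushed or taken out of the magazine (y of any of dish_2, dish_3 in the frame of dispenser above 0.03 m or y of any of dish_2, dish_3 in the frame of dispenser below -0.03 m or z of any of dish_2, dish_3 in the frame of dispenser above 0.08 m).
It fails at once if the plate is tipped over 0.6 rad (angle between dish_1's own z axis and vertical above 0.6 rad).
It fails at once if the plate is dropped from more than about 3 cm over the tray (x of dish_1 in the frame of tray between -0.065 and 0.065 m and y of dish_1 in the frame of tray between -0.09 and 0.09 m and z of dish_1 in the frame of tray above 0.035 m and contact force between the fingers and dish_1 below 0.05 N).
It fails at once if the tray is shifted by more than 4 cm (distance of tray from where it was at the start of the episode above 0.04 m).
It fails at once if the beaker, the bottle or the tape is moved by more than 3 cm (distance of any of beaker, amber, tape from where it was at the start of the episode above 0.03 m).
It also fails if it takes over 51 s, if anything falls off the work surface, if the arm or the gripper's body presses on something with over 40 N, if the wrist force passes 120 N, or if a joint passes its speed limit or range.

### The arm

A 7-joint arm with a two-finger parallel gripper is mounted at the origin on a cart in front of the work surface, level with it; the furniture and walls round the work are solid. World frame = base frame: x ahead of the robot, y to its left, z up, the work surface at z = 0. Lengths are in m, angles in degrees, forces in N, time in s.
With the tool pointing down it reaches from about 0.4 to 0.9 m from the base axis. Payload 5.6 kg.
Tool frame: the origin (TCP) lies at the very end of the fingers, on their centre line; the grasp point (between the pads) lies 19 mm behind it; z points along the fingers, y is the line along which they close (so a half turn about z gives the same grasp; the last joint's range is limited). The gripper opens to 92 mm and grips with 3 to 60 N. Pads are 20 mm wide; open, the fingers measure 128 mm over their backs; the gripper's body (75 mm by 189 mm) begins 69 mm behind the grasp point.
Start: joints at [-70.818, 26.786, -0.665, 91.828, 0.344, 61.387, -3.226], TCP at [0.24, 0.604, 0.215] pointing down, gripper open.
Joint ranges: [-144.91, 144.91], [-17.63, 115.5], [-89.93, 88.59], [15.96, 139.68], [-74.01, 254.01], [8.47, 105.57], [-167.45, 167.45]. Speed limits (degrees/s): [147.25, 147.25, 180, 180, 180, 180, 180].

### API

Orientations are given as [roll, pitch, yaw] about the fixed x, y, z axes, in that order (R = Rz(yaw) Ry(pitch) Rx(roll)).
In Python, from rig import readout, viewer, arm gives the robot as it stands.
- The arm moves only by the shell command python3 -m pendant 'ROWS' [FORCE]. ROWS is JSON, a list of rows, each an object with "offset": the shift along the world's x, y, z in mm, a list of three; "roll": the turn about the world's z in degrees; "gripper": the closure in counts, from 0 (fully open) to 255 (shut). In form: [{"offset": [tx, ty, tz], "roll": roll, "gripper": gripper}, ...]. A call has 1 to 10 rows; each row is the pose to reach, as a shift and turn from the pose commanded when the call began; what a row does not reach only later rows make up. A row lasts 1/12 s, in which the tool goes at most 41.7 mm and 7.16 degrees, less where a joint would pass 70% of its speed; a pose out of reach is approached as far as the arm can. A call with a gripper value outside its range is refused whole. The fingers move at their own pace and stop on an object; FORCE is the grip in N (left out, the last holds). Time passes only in rows, so rows that repeat a pose let the fingers close. It gives the time, the measured TCP pose, the force, the opening and the grip force at its end, in the units of the state.
- readout.observe(): the state, without advancing time (a new reading comes with each control period).
- viewer.camera(name): name is "side" or "top" or "wrist"; returns a dict with "img" (400x640x3 uint8, red, green, blue), "range_z" (400x640 float32, m along the optical axis (not along the pixel's ray), 0 where there is no reading), "K" (3x3 intrinsics, pixels), "T" (4x4, takes a point from camera to world coordinates); the wrist camera has in their place "mount" (4x4, takes a point from camera to tool coordinates, whose origin is the TCP and whose axes are the flange's). Camera axes: x right, y down, z forward; pixel columns grow to the right and rows downward; lengths in m; the calibration is good to about 2 mm. A picture is of the moment at which its call begins: read the wrist's pose just before it.
- arm.sign_off(): hands the job in; it is judged then, once.
Trained networks look in a picture, given as the dict that the camera call returned (one of the last four; its "shot" number tells which), for a name from the list of things; names that differ only in an ending like _2 or _b are one class to them, and where a whole thing is asked for, a point or a joint stands for the part that bears it (a point fixed in the world has none). Each returns a list of dicts, best first, with "confidence" (0 to 1); they miss things now and then, are a little off and sometimes report something else, mostly with a low value. They report only what shows in the picture. A call takes as long as a camera call.
- viewer.cut_out(picture, thing): "pixels" (400x640 bool, what is visible of it) and "point" ([column, row] in pixels, amid what is visible of it).
- viewer.mark_of(picture, thing): "point" ([column, row] in pixels: a listed point, or the origin of a listed thing).
The state is a dict: "t": time; "joint_pos": joint angles; "dq": joint speeds; "effort": joint torques, N m; "tool_pos": TCP position; "tool_rot": TCP orientation; "wrist_force": force on the tool from outside, world axes, zero at the start; "ft_torque": the same for the moment, N m; "grip_width": finger opening in m; "gripper_force": force on a finger pad.
Only numpy, scipy, OpenCV 4.12 (cv2) and the standard library are available. Lean on these libraries where they do the work, as an engineer would, in place of code of your own. Each camera call takes 0.05 s, during which the arm holds its last target. There are 200 camera calls.

## Working session

There is one attempt and no reset: what is moved stays moved. The work goes in short steps, Python scripts to look and compute and a shell command to move; the robot and the scene stay as the last step left them, time stands still between calls to the robot, and variables do not carry over. Pictures are saved under pics/ and viewed, at most 10 in all, crops included, and the job is handed in when it is done.

```bash
mkdir -p pics
cat > h.py <<'E'
import numpy as np, cv2
from rig import readout, viewer, arm
def at(c,p,z=None,T=None):
    """pixel to world: at height z if given, else by depth"""
    T=c["T"] if T is None else T
    d=np.linalg.inv(c["K"])@[p[0],p[1],1]
    if z is None:
        u,v=int(round(p[0])),int(round(p[1])); r=c["range_z"][v-1:v+2,u-1:u+2]; s=np.median(r[r>0]) if (r>0).any() else np.nan
    else: s=(z-T[2,3])/(T[:3,:3]@d)[2]
    return T[:3,:3]@(d*s)+T[:3,3]
E
python3 - <<'E'
from h import *
print(readout.observe())
for n in("top","side"):
    c=viewer.camera(n); cv2.imwrite(f"pics/{n}0.png",c["img"][:,:,::-1]); print(n,c["T"].round(3).tolist())
    for k,z in dict(dispenser=0,magazine=.076,handle=.078,ledge=.02,tray=0,beaker=0,amber=0,tape=0).items():
        for m in viewer.mark_of(c,k)[:2]:
            print(k,round(m["confidence"],2),np.round(m["point"]),at(c,m["point"],z).round(4))
E
```

```text
{'t': 0.0, 'joint_pos': array([-70.81505238,  26.83370349,  -0.6631618 ,  91.88011701,
         0.34446787,  61.38658393,  -3.22634083]), 'dq': array([-0.02967252, -0.04472444,  0.01320857, -0.02034987, -0.04259485,
       -0.05335788, -0.02621538]), 'effort': array([-2.79434944e-04, -5.20576036e+01, -1.25722864e-02, -2.43741328e+01,
       -5.66546386e-02,  1.74918585e-02,  1.70229782e-04]), 'tool_pos': array([0.2396671 , 0.60358371, 0.21367216]), 'tool_rot': array([-1.79901881e+02,  8.30178387e-03,  1.58345960e+02]), 'wrist_force': array([-0.40985881, -0.3042023 ,  0.36402495]), 'ft_torque': array([-0.03413346, -0.00803895, -0.0564213 ]), 'gripper_force': 0.0, 'grip_width': 0.09172646117040399}
top [[0.009, -0.991, 0.13, 0.489], [-1.0, -0.012, -0.028, 0.062], [0.03, -0.13, -0.991, 1.249], [0.0, 0.0, 0.0, 1.0]]
dispenser 0.63 [271. 217.] [0.5946 0.1697 0.    ]
magazine 0.97 [269. 216.] [0.5922 0.1684 0.076 ]
handle 0.69 [324. 217.] [0.5891 0.0222 0.078 ]
ledge 0.69 [241. 216.] [0.5965 0.2523 0.02  ]
tray 0.65 [428. 224.] [ 0.5811 -0.2837  0.    ]
beaker 0.67 [337. 164.] [ 0.7527 -0.0176  0.    ]
amber 0.88 [255. 162.] [0.7542 0.2214 0.    ]
amber 0.23 [272. 218.] [0.5926 0.1668 0.    ]
tape 0.74 [182. 226.] [0.5682 0.4221 0.    ]
side [[-0.999, -0.016, -0.03, 0.665], [0.023, 0.352, -0.936, 1.248], [0.026, -0.936, -0.352, 0.526], [0.0, 0.0, 0.0, 1.0]]
magazine 0.66 [329. 213.] [0.5914 0.1601 0.076 ]
handle 0.72 [327. 199.] [0.5931 0.0541 0.078 ]
tray 0.94 [323. 189.] [ 0.5918 -0.2606  0.    ]
beaker 0.91 [276. 215.] [7.541e-01 2.000e-04 0.000e+00]
amber 0.57 [269. 245.] [0.7575 0.2135 0.    ]
```

View pics/top0.png

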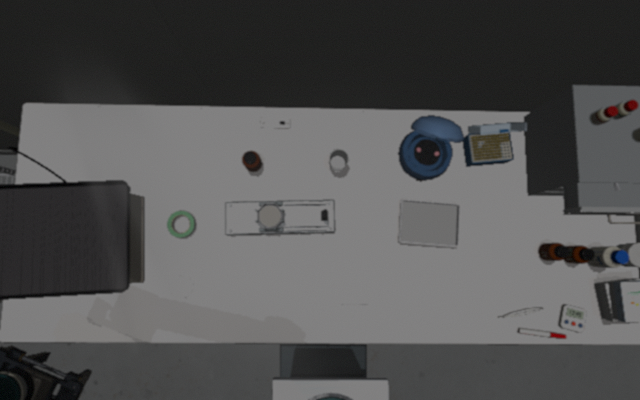

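View pics/side0.png

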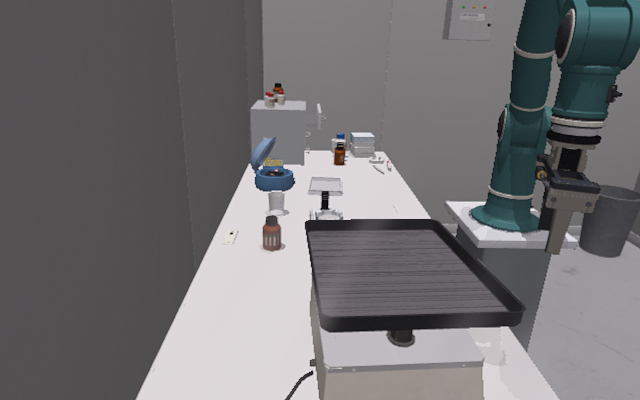

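Run:
```python
from h import *
c=viewer.camera("top")
for k in("handle","magazine","tray"):
    for m in viewer.cut_out(c,k)[:1]:
        v,u=np.nonzero(m["pixels"]); z=c["range_z"][v,u]
        P=np.array([at(c,p,T=None) for p in zip(u,v)])
        print(k,m["confidence"],u.min(),u.max(),v.min(),v.max(),np.nanpercentile(P,[2,50,98],axis=0).round(3).tolist())
        top=P[P[:,2]>np.nanpercentile(P[:,2],97)-.015]; print(top.mean(0),top.min(0),top.max(0), cv2.minAreaRect((P[np.isfinite(P).all(1)][:,:2]*1000).astype(np.float32)))
```

```text
handle 0.91 282 327 205 226 [[0.568, 0.014, 0.028], [0.596, 0.073, 0.031], [0.625, 0.131, 0.091]]
[0.5981505  0.01877476 0.08869256] [0.58742396 0.01257505 0.0738654 ] [0.61084825 0.02402638 0.09380265] ((597.2845458984375, 73.62262725830078), (58.182472229003906, 127.40974426269531), 2.270311117172241)
magazine 0.92 224 335 199 234 [[0.548, -0.007, 0.013], [0.593, 0.128, 0.022], [0.641, 0.293, 0.074]]
[0.59306423 0.14557814 0.07143951] [0.55698501 0.01257505 0.0593675 ] [0.62989566 0.20461696 0.09380265] ((597.2842407226562, 144.92330932617188), (98.74689483642578, 318.4920654296875), 1.966332197189331)
tray 0.81 399 460 199 246 [[0.522, -0.367, -0.0], [0.584, -0.287, 0.002], [0.645, -0.201, 0.019]]
[ 0.58591175 -0.29174486  0.01392901] [ 0.5168724  -0.37152913  0.00396134] [ 0.65001895 -0.19343493  0.02162266] ((583.541748046875, -283.451171875), (174.9011688232422, 127.13301086425781), 86.30416870117188)
```

The top view shows the dispenser at columns 224–335, rows 199–234: handle at about (324,216), magazine at about (270,216). The tray is at about (428,224), with the beaker at (338,162), the amber bottle at (252,161) and the tape at (181,224). The side view adds little, because the rocker hides most of the dispenser.

The plan is to grip the handle across dispenser x, push it, open to release, then pick the plate.

```bash
python3 -m pendant '[{"offset":[200,-330,0],"roll":-66,"gripper":0},{"offset":[200,-330,0],"roll":-66,"gripper":0},{"offset":[200,-330,0],"roll":-66,"gripper":0},{"offset":[200,-330,0],"roll":-66,"gripper":0},{"offset":[200,-330,0],"roll":-66,"gripper":0},{"offset":[200,-330,0],"roll":-66,"gripper":0},{"offset":[200,-330,0],"roll":-66,"gripper":0},{"offset":[200,-330,0],"roll":-66,"gripper":0},{"offset":[200,-330,0],"roll":-66,"gripper":0},{"offset":[200,-330,0],"roll":-66,"gripper":0}]' 20
python3 -m pendant '[{"offset":[157,-255,0],"roll":0,"gripper":0},{"offset":[157,-255,0],"roll":0,"gripper":0},{"offset":[157,-255,0],"roll":0,"gripper":0},{"offset":[157,-255,0],"roll":0,"gripper":0},{"offset":[157,-255,0],"roll":0,"gripper":0},{"offset":[157,-255,0],"roll":0,"gripper":0},{"offset":[157,-255,0],"roll":0,"gripper":0},{"offset":[157,-255,0],"roll":0,"gripper":0},{"offset":[157,-255,0],"roll":0,"gripper":0},{"offset":[157,-255,0],"roll":0,"gripper":0}]'
cat >> h.py <<'E'
from scipy.spatial.transform import Rotation as Ro
def wrist():
    s=readout.observe(); c=viewer.camera("wrist"); T=np.eye(4)
    T[:3,:3]=Ro.from_euler("xyz",s["tool_rot"],degrees=True).as_matrix(); T[:3,3]=s["tool_pos"]
    c["T"]=T@c["mount"]; return s,c
E
python3 - <<'E'
from h import *
s,c=wrist(); cv2.imwrite("pics/w1.png",c["img"][:,:,::-1]); print(s["tool_pos"],s["tool_rot"],s["joint_pos"])
for k,z in dict(magazine=.076,handle=.078,ledge=.02,dispenser=0).items():
    for m in viewer.mark_of(c,k)[:1]: print(k,m["confidence"],m["point"],at(c,m["point"],z))
P=np.array([at(c,(u,v)) for v in range(2,398,2) for u in range(2,638,2)])
q=P[(P[:,2]>.084)&(P[:,2]<.1)&(abs(P[:,0]-.598)<.03)&(abs(P[:,1]-.019)<.03)]
print(len(q),q.mean(0) if len(q) else 0,cv2.minAreaRect((q[:,:2]*1000).astype(np.float32)) if len(q) else 0)
E
```

```text
t: 1.93
tool_pos: [0.4434, 0.2676, 0.2152]
tool_rot: [179.9, 0.1, 91.5]
wrist_force: [0.1, 0.1, -0.7]
grip_width: 0.092
gripper_force: 0.0
t: 2.77
tool_pos: [0.5964, 0.0199, 0.2142]
tool_rot: [-179.9, -0.0, 92.4]
wrist_force: [-0.1, 0.2, 0.5]
grip_width: 0.0918
gripper_force: 0.0
[0.59644392 0.01992897 0.21421197] [-1.79947406e+02 -3.95688304e-02  9.23536721e+01] [-25.71853293  22.66117873  26.68402382 101.02935107 -11.67770724
  59.09791373   7.58545045]
magazine 0.44 [322.6, 190.9] [0.59901871 0.02045969 0.076     ]
handle 0.51 [326.0, 35.6] [0.59545988 0.16791054 0.078     ]
ledge 0.53 [324.5, 38.7] [0.59459911 0.17713058 0.02      ]
75 [0.59870286 0.02356399 0.09162619] ((599.1443481445312, 22.874483108520508), (22.370466232299805, 11.416499137878418), 2.4441237449645996)
```

```bash
python3 -m pendant '[{"offset":[2.5,2.5,-40],"roll":0,"gripper":0},{"offset":[2.5,2.5,-80],"roll":0,"gripper":0},{"offset":[2.5,2.5,-115],"roll":0,"gripper":0},{"offset":[2.5,2.5,-140],"roll":0,"gripper":0},{"offset":[2.5,2.5,-152],"roll":0,"gripper":0},{"offset":[2.5,2.5,-152],"roll":0,"gripper":255},{"offset":[2.5,2.5,-152],"roll":0,"gripper":255},{"offset":[2.5,2.5,-152],"roll":0,"gripper":255},{"offset":[2.5,2.5,-152],"roll":0,"gripper":255},{"offset":[2.5,2.5,-152],"roll":0,"gripper":255}]' 25
python3 -m pendant '[{"offset":[0,0,0],"roll":0,"gripper":255},{"offset":[0,0,0],"roll":0,"gripper":255},{"offset":[0,0,0],"roll":0,"gripper":255}]'
```

```text
t: 3.85
tool_pos: [0.6005, 0.0218, 0.0643]
tool_rot: [179.8, -0.0, 92.4]
wrist_force: [0.0, -0.3, -0.2]
grip_width: 0.0606
gripper_force: 0.0
t: 4.1
tool_pos: [0.5995, 0.0217, 0.063]
tool_rot: [180.0, -0.0, 92.4]
wrist_force: [0.2, -0.9, 0.3]
grip_width: 0.0407
gripper_force: 0.0
```

```bash
python3 -m pendant '[{"offset":[0,0,0],"roll":0,"gripper":255},{"offset":[0,0,0],"roll":0,"gripper":255},{"offset":[0,0,0],"roll":0,"gripper":255},{"offset":[0,0,0],"roll":0,"gripper":255},{"offset":[0,0,0],"roll":0,"gripper":255}]'
python3 -m pendant '[{"offset":[0,4,0],"roll":0,"gripper":255},{"offset":[-0.5,12,0],"roll":0,"gripper":255},{"offset":[-1,20,0],"roll":0,"gripper":255},{"offset":[-1,28,0],"roll":0,"gripper":255},{"offset":[-1.5,36,0],"roll":0,"gripper":255},{"offset":[-1.5,44,0],"roll":0,"gripper":255},{"offset":[-2,52,0],"roll":0,"gripper":255},{"offset":[-2,59,0],"roll":0,"gripper":255},{"offset":[-2.5,65,0],"roll":0,"gripper":255},{"offset":[-2.5,70,0],"roll":0,"gripper":255}]'
```

```text
t: 4.52
tool_pos: [0.5996, 0.0216, 0.0626]
tool_rot: [180.0, 0.0, 92.3]
wrist_force: [2.0, 0.5, -0.7]
grip_width: 0.0237
gripper_force: 25.0
t: 5.35
tool_pos: [0.5972, 0.0893, 0.0626]
tool_rot: [180.0, 0.2, 92.3]
wrist_force: [1.2, -7.8, -0.4]
grip_width: 0.0237
gripper_force: 25.0
```

```bash
python3 -m pendant '[{"offset":[0,5,0],"roll":0,"gripper":255},{"offset":[-0.5,9,0],"roll":0,"gripper":255},{"offset":[-0.5,12,0],"roll":0,"gripper":255},{"offset":[-0.5,14,0],"roll":0,"gripper":255},{"offset":[-0.5,15,0],"roll":0,"gripper":255},{"offset":[-0.5,16,0],"roll":0,"gripper":255},{"offset":[-0.5,16,0],"roll":0,"gripper":255}]'
python3 -c '
from h import *
c=viewer.camera("top"); cv2.imwrite("pics/t2.png",cv2.resize(c["img"][170:270,200:360,::-1],None,fx=4,fy=4))
print(readout.observe()["wrist_force"])'
```

```text
t: 5.93
tool_pos: [0.5967, 0.1044, 0.0626]
tool_rot: [180.0, 0.2, 92.2]
wrist_force: [2.5, -7.7, -0.1]
grip_width: 0.0238
gripper_force: 25.0
[ 2.30663519 -7.20792172  0.59295648]
```

View pics/t2.png

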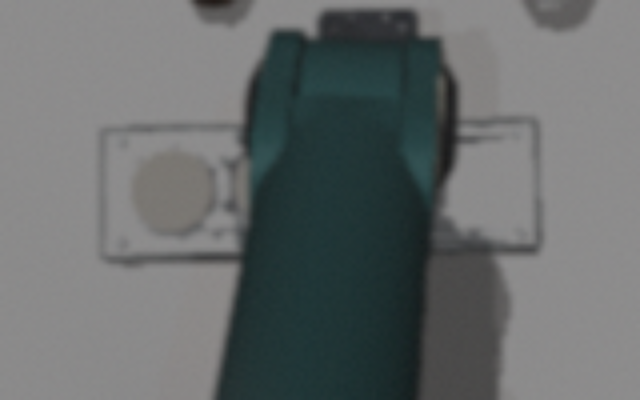

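The plate is out on the ledge at crop pixel (173,192). Travel is about 83 mm and there is no end-stop force yet, so I'll push a bit further.

```bash
python3 -m pendant '[{"offset":[0,1,0],"roll":0,"gripper":255},{"offset":[0,2,0],"roll":0,"gripper":255},{"offset":[0,2.5,0],"roll":0,"gripper":255},{"offset":[0,2.5,0],"roll":0,"gripper":255},{"offset":[0,2.5,0],"roll":0,"gripper":255}]'
python3 -c '
from h import *
c=viewer.camera("top")
for m in viewer.cut_out(c,"dish_1")[:3]: print(m["confidence"],m["point"],at(c,m["point"],.035))'
```

```text
t: 6.4
tool_pos: [0.5967, 0.1057, 0.0626]
tool_rot: [180.0, 0.3, 92.2]
wrist_force: [0.0, -10.1, 1.2]
grip_width: 0.0237
gripper_force: 25.0
0.91 [240.8, 216.3] [0.59324154 0.250743   0.035     ]
```

At the end stop, with the force rising to 10 N. Now I open to release.

```bash
python3 -m pendant '[{"offset":[0,0,0],"roll":0,"gripper":0},{"offset":[0,0,0],"roll":0,"gripper":0},{"offset":[0,0,0],"roll":0,"gripper":0},{"offset":[0,0,0],"roll":0,"gripper":0},{"offset":[0,0,0],"roll":0,"gripper":0},{"offset":[0,0,0],"roll":0,"gripper":0},{"offset":[0,0,40],"roll":0,"gripper":0},{"offset":[0,0,80],"roll":0,"gripper":0},{"offset":[0,0,120],"roll":0,"gripper":0},{"offset":[0,0,150],"roll":0,"gripper":0}]'
python3 -m pendant '[{"offset":[-4,40,0],"roll":0,"gripper":0},{"offset":[-4,80,0],"roll":0,"gripper":0},{"offset":[-4,105,0],"roll":0,"gripper":0},{"offset":[-4,105,0],"roll":0,"gripper":0},{"offset":[-4,105,0],"roll":0,"gripper":0}]'
python3 - <<'E'
from h import *
s,c=wrist(); cv2.imwrite("pics/w3.png",c["img"][:,:,::-1]); print(s["tool_pos"],s["tool_rot"],s["joint_pos"])
for m in viewer.cut_out(c,"dish_1")[:3]:
    v,u=np.nonzero(m["pixels"]); P=np.array([at(c,p) for p in zip(u[::5],v[::5])]); print(m["confidence"],m["point"],at(c,m["point"],.035),np.nanpercentile(P,[2,50,98],axis=0).round(4).tolist())
    (cx,cy),r=cv2.minEnclosingCircle(np.stack([u,v],1).astype(np.float32)); print("circle",at(c,(cx,cy),.035),r*.0+np.linalg.norm(at(c,(cx+r,cy),.035)-at(c,(cx,cy),.035)))
for m in viewer.mark_of(c,"dish_1")[:3]: print(m["confidence"],m["point"],at(c,m["point"],.02))
c=viewer.camera("top")
for m in viewer.cut_out(c,"handle")[:2]: print("handle",m["confidence"],m["point"],at(c,m["point"],.078))
E
```

```text
t: 7.33
tool_pos: [0.5971, 0.1102, 0.2158]
tool_rot: [179.8, -0.0, 92.3]
wrist_force: [1.0, 0.4, -1.1]
grip_width: 0.0882
gripper_force: 0.0
t: 7.75
tool_pos: [0.5916, 0.2173, 0.2122]
tool_rot: [-180.0, -0.0, 92.6]
wrist_force: [1.1, -0.2, -0.0]
grip_width: 0.0916
gripper_force: 0.0
[0.59156576 0.2173295  0.21224809] [-1.79966889e+02 -1.38698070e-03  9.25812926e+01] [-41.74556961  25.97897302  25.04856937  96.25490723 -12.31160129
  60.53232858 -10.24224559]
0.75 [323.2, 154.5] [0.59367279 0.25088593 0.035     ] [[0.5639, 0.2254, 0.0344], [0.5906, 0.2523, 0.0356], [0.617, 0.2784, 0.0362]]
circle [0.59099484 0.25214629 0.035     ] 0.03004905917164412
0.92 [319.7, 217.8] [0.59350153 0.16745482 0.02      ]
0.89 [320.6, 153.2] [0.5907596  0.25017435 0.02      ]
handle 0.85 [302.5, 220.3] [0.5806153  0.07860933 0.078     ]
handle 0.16 [295.9, 215.3] [0.59390416 0.09655295 0.078     ]
```

View pics/w3.png

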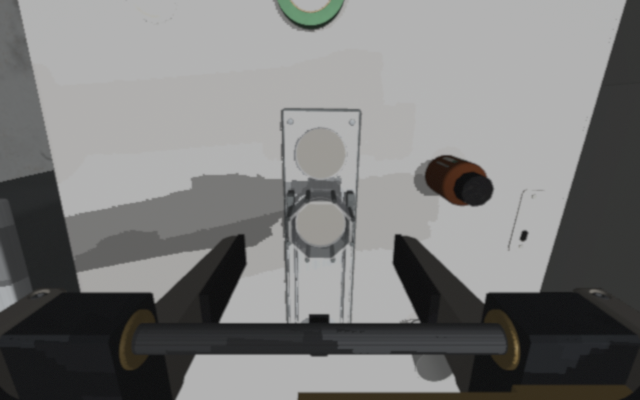

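The plate is on the ledge at (320,153), the stack is in the magazine at (320,225), and the handle is back at about (319,320). Next I align over the plate and lower.

```bash
python3 -m pendant '[{"offset":[-0.5,36,-40],"roll":0,"gripper":0},{"offset":[-0.5,36,-80],"roll":0,"gripper":0},{"offset":[-0.5,36,-120],"roll":0,"gripper":0},{"offset":[-0.5,36,-150],"roll":0,"gripper":0},{"offset":[-0.5,36,-150],"roll":0,"gripper":0},{"offset":[-0.5,36,-150],"roll":0,"gripper":0},{"offset":[-0.5,36,-150],"roll":0,"gripper":0}]'
python3 - <<'E'
from h import *
s,c=wrist(); print(s["tool_pos"],s["tool_rot"])
c=viewer.camera("top"); R=c["range_z"]
P=np.array([at(c,(u,v)) for v in range(195,240) for u in range(280,340)])
q=P[(P[:,2]>.08)&(P[:,2]<.1)&(abs(P[:,0]-.598)<.03)&(P[:,1]<.12)]
print("handle",len(q),np.median(q,axis=0))
E
```

```text
t: 8.58
tool_pos: [0.5937, 0.2506, 0.0648]
tool_rot: [179.8, -0.0, 92.3]
wrist_force: [0.6, -0.3, 0.5]
grip_width: 0.0921
gripper_force: 0.0
[0.59367202 0.25061948 0.06475304] [ 1.79832209e+02 -3.77847959e-02  9.22641878e+01]
handle 39 [0.5995117  0.01880474 0.09165314]
```

```bash
python3 -m pendant '[{"offset":[-2.5,1,-20],"roll":0,"gripper":0},{"offset":[-2.5,1,-35],"roll":0,"gripper":0},{"offset":[-2.5,1,-40],"roll":0,"gripper":0},{"offset":[-2.5,1,-40],"roll":0,"gripper":0},{"offset":[-2.5,1,-40],"roll":0,"gripper":0}]' 12
python3 -m pendant '[{"offset":[0,0,0],"roll":0,"gripper":255},{"offset":[0,0,0],"roll":0,"gripper":255},{"offset":[0,0,0],"roll":0,"gripper":255},{"offset":[0,0,0],"roll":0,"gripper":255},{"offset":[0,0,0],"roll":0,"gripper":255},{"offset":[0,0,0],"roll":0,"gripper":255},{"offset":[0,0,0],"roll":0,"gripper":255},{"offset":[0,0,0],"roll":0,"gripper":255}]'
```

```text
t: 9.1
tool_pos: [0.5897, 0.2521, 0.0231]
tool_rot: [180.0, -0.0, 92.3]
wrist_force: [0.5, -0.1, 0.3]
grip_width: 0.0919
gripper_force: 0.0
t: 9.77
tool_pos: [0.5896, 0.2522, 0.0228]
tool_rot: [180.0, -0.0, 92.3]
wrist_force: [-0.8, 0.3, 1.9]
grip_width: 0.0579
gripper_force: 12.0
```

```bash
python3 -m pendant '[{"offset":[0,0,5],"roll":0,"gripper":255},{"offset":[0,0,15],"roll":0,"gripper":255},{"offset":[0,0,30],"roll":0,"gripper":255},{"offset":[0,0,50],"roll":0,"gripper":255},{"offset":[0,0,75],"roll":0,"gripper":255},{"offset":[0,0,100],"roll":0,"gripper":255},{"offset":[0,0,120],"roll":0,"gripper":255},{"offset":[0,0,130],"roll":0,"gripper":255},{"offset":[0,0,130],"roll":0,"gripper":255}]'
python3 -c '
from h import *
s,c=wrist(); cv2.imwrite("pics/w4.png",c["img"][:,:,::-1])'
```

```text
t: 10.52
tool_pos: [0.591, 0.2528, 0.1563]
tool_rot: [179.7, -0.2, 92.3]
wrist_force: [0.4, 0.4, 0.1]
grip_width: 0.0579
gripper_force: 12.0
```

View pics/w4.png

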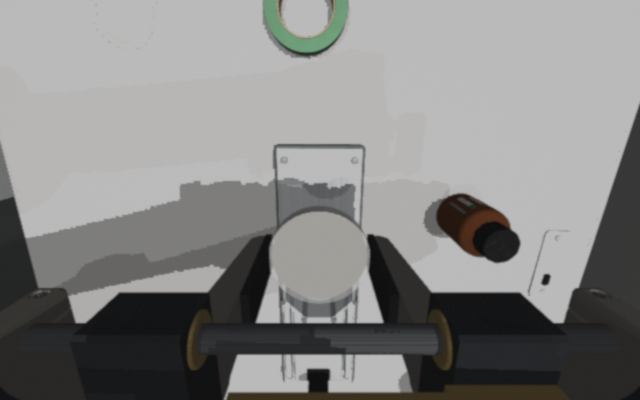

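The plate is held level between the fingers at (320,255), and the ledge is bare. I'll carry it to the tray, turning 84° on the way.

```bash
python3 -m pendant '[{"offset":[0,-15,0],"roll":6,"gripper":255},{"offset":[0,-40,0],"roll":12,"gripper":255},{"offset":[0,-70,0],"roll":18,"gripper":255},{"offset":[0,-100,0],"roll":24,"gripper":255},{"offset":[0,-130,0],"roll":30,"gripper":255},{"offset":[-1,-160,0],"roll":36,"gripper":255},{"offset":[-2,-190,0],"roll":42,"gripper":255},{"offset":[-3,-220,0],"roll":48,"gripper":255},{"offset":[-3,-250,0],"roll":54,"gripper":255},{"offset":[-3,-280,0],"roll":60,"gripper":255}]'
python3 -m pendant '[{"offset":[0,-30,0],"roll":6,"gripper":255},{"offset":[0,-60,0],"roll":12,"gripper":255},{"offset":[-1,-90,0],"roll":18,"gripper":255},{"offset":[-2,-120,0],"roll":24,"gripper":255},{"offset":[-3,-150,0],"roll":24,"gripper":255},{"offset":[-4,-180,0],"roll":24,"gripper":255},{"offset":[-5,-210,0],"roll":24,"gripper":255},{"offset":[-5,-240,0],"roll":24,"gripper":255},{"offset":[-5,-256,0],"roll":24,"gripper":255},{"offset":[-5,-256,0],"roll":24,"gripper":255}]'
python3 - <<'E'
from h import *
s,c=wrist(); cv2.imwrite("pics/w5.png",c["img"][:,:,::-1]); print(s["tool_pos"],s["tool_rot"],s["joint_pos"])
for m in viewer.cut_out(c,"tray")[:1]:
    v,u=np.nonzero(m["pixels"]); P=np.array([at(c,p,.02) for p in zip(u[::3],v[::3])]); print(m["confidence"],np.percentile(P,[1,50,99],axis=0).round(3).tolist(),cv2.minAreaRect((P[:,:2]*1000).astype(np.float32)))
E
```

```text
t: 11.4
tool_pos: [0.5849, -0.0291, 0.151]
tool_rot: [-179.9, -0.2, 152.7]
wrist_force: [0.2, -0.2, -0.3]
grip_width: 0.058
gripper_force: 12.0
t: 12.23
tool_pos: [0.5792, -0.2886, 0.1512]
tool_rot: [-179.9, -0.1, 176.0]
wrist_force: [0.6, -0.7, -0.3]
grip_width: 0.0582
gripper_force: 12.0
[ 0.57924289 -0.28857623  0.15115105] [-1.79897046e+02 -1.37311832e-01  1.75990805e+02] [ 15.48936119  30.32461138  10.95345694  95.88046831  -6.58676959
  54.52326722 114.80705805]
0.92 [[0.518, -0.364, 0.02], [0.563, -0.271, 0.02], [0.636, -0.192, 0.02]] ((581.0933837890625, -278.39129638671875), (174.04588317871094, 125.31527709960938), 85.85206604003906)
```

View pics/w5.png

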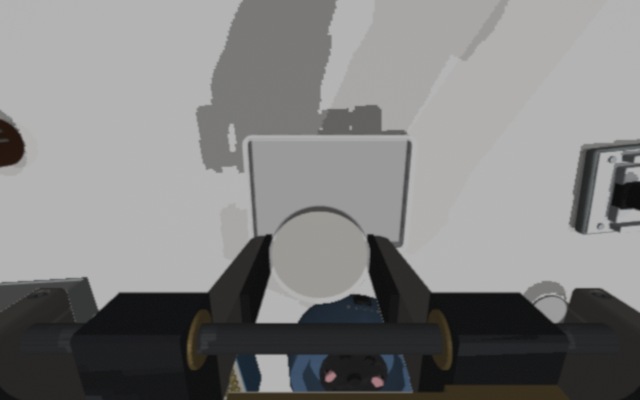

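The plate is held over the tray, whose corners are at about (247,138), (410,133) and (405,245). It needs a shift of about (+3,+7) mm before lowering.

```bash
python3 -m pendant '[{"offset":[2.5,7,-20],"roll":0,"gripper":255},{"offset":[2.5,7,-45],"roll":0,"gripper":255},{"offset":[2.5,7,-70],"roll":0,"gripper":255},{"offset":[2.5,7,-95],"roll":0,"gripper":255},{"offset":[2.5,7,-115],"roll":0,"gripper":255},{"offset":[2.5,7,-130],"roll":0,"gripper":255},{"offset":[2.5,7,-138],"roll":0,"gripper":255},{"offset":[2.5,7,-138],"roll":0,"gripper":255},{"offset":[2.5,7,-138],"roll":0,"gripper":255},{"offset":[2.5,7,-138],"roll":0,"gripper":255}]'
```

```text
t: 13.17
tool_pos: [0.5849, -0.2769, 0.0159]
tool_rot: [-180.0, 0.1, 176.4]
wrist_force: [0.6, -0.5, -0.6]
grip_width: 0.0585
gripper_force: 12.0
```

```bash
python3 -m pendant '[{"offset":[0,0,-3],"roll":0,"gripper":255},{"offset":[0,0,-6],"roll":0,"gripper":255},{"offset":[0,0,-8],"roll":0,"gripper":255},{"offset":[0,0,-9],"roll":0,"gripper":255},{"offset":[0,0,-9.5],"roll":0,"gripper":255},{"offset":[0,0,-9.5],"roll":0,"gripper":255},{"offset":[0,0,-9.5],"roll":0,"gripper":255}]'
```

```text
t: 13.75
tool_pos: [0.5838, -0.2769, 0.0051]
tool_rot: [180.0, 0.0, 176.3]
wrist_force: [-0.4, 0.8, -0.2]
grip_width: 0.0582
gripper_force: 12.0
```

```bash
python3 -m pendant '[{"offset":[0,0,-0.5],"roll":0,"gripper":255},{"offset":[0,0,-1],"roll":0,"gripper":255},{"offset":[0,0,-1],"roll":0,"gripper":255},{"offset":[0,0,-1],"roll":0,"gripper":255}]'
```

```text
t: 14.08
tool_pos: [0.584, -0.277, 0.0048]
tool_rot: [180.0, 0.0, 176.3]
wrist_force: [-1.1, -0.2, 5.2]
grip_width: 0.0581
gripper_force: 12.0
```

Contact, at 5 N upward. I'll release and retreat.

```bash
python3 -m pendant '[{"offset":[0,0,0],"roll":0,"gripper":0},{"offset":[0,0,0],"roll":0,"gripper":0},{"offset":[0,0,0],"roll":0,"gripper":0},{"offset":[0,0,0],"roll":0,"gripper":0},{"offset":[0,0,0],"roll":0,"gripper":0},{"offset":[0,0,10],"roll":0,"gripper":0},{"offset":[0,0,40],"roll":0,"gripper":0},{"offset":[0,0,80],"roll":0,"gripper":0},{"offset":[0,0,120],"roll":0,"gripper":0},{"offset":[0,0,150],"roll":0,"gripper":0}]'
python3 -m pendant '[{"offset":[-40,0,0],"roll":0,"gripper":0},{"offset":[-80,0,0],"roll":0,"gripper":0},{"offset":[-80,0,0],"roll":0,"gripper":0},{"offset":[-80,0,0],"roll":0,"gripper":0}]'
python3 - <<'E'
from h import *
s,c=wrist(); cv2.imwrite("pics/w6.png",c["img"][:,:,::-1])
for k in("dish_1","tray"):
  for m in viewer.cut_out(c,k)[:1]:
    v,u=np.nonzero(m["pixels"]); P=np.array([at(c,p) for p in zip(u[::3],v[::3])]); P=P[np.isfinite(P).all(1)]
    print(k,m["confidence"],np.percentile(P,[2,50,98],axis=0).round(4).tolist(),cv2.minAreaRect((P[:,:2]*1000).astype(np.float32)))
E
```

```text
t: 14.92
tool_pos: [0.5846, -0.2774, 0.1582]
tool_rot: [-179.9, 0.2, 176.3]
wrist_force: [0.0, -0.2, -0.5]
grip_width: 0.0919
gripper_force: 0.0
t: 15.25
tool_pos: [0.5017, -0.2773, 0.1551]
tool_rot: [180.0, 0.0, 176.2]
wrist_force: [0.2, 0.1, 1.0]
grip_width: 0.0917
gripper_force: 0.0
dish_1 0.94 [[0.5551, -0.3022, 0.0107], [0.581, -0.276, 0.0176], [0.6095, -0.2503, 0.0182]] ((583.28955078125, -276.3038635253906), (55.68964767456055, 58.508384704589844), 87.856689453125)
tray 0.73 [[0.52, -0.3623, 0.0019], [0.5844, -0.283, 0.0026], [0.6453, -0.1956, 0.0203]] ((568.3888549804688, -280.8057861328125), (180.9071807861328, 155.5696563720703), 86.34890747070312)
```

View pics/w6.png

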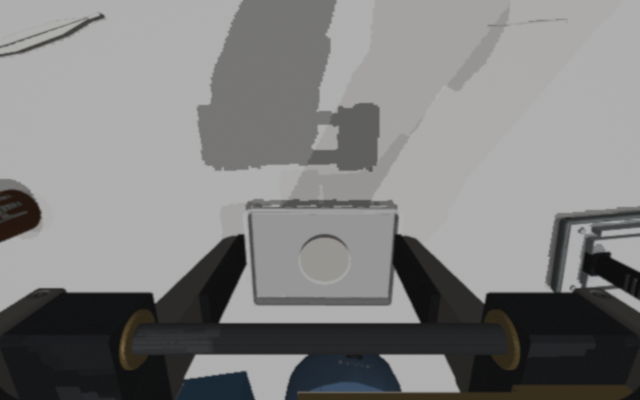

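The plate lies flat (top at z = 0.0176) near the centre of the tray, at (325,260).

```bash
python3 -c 'from rig import arm; print(arm.sign_off())'
```

```text
the job is handed in; nothing more can be done
None
```

The job is handed in (no verdict was shown): the slide was pushed to its stop and released, its handle was back at home, and the dispensed plate lies flat near the middle of the tray; the two plates left in the magazine were seen there but their exact heights weren't measured.

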